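# Fit the keyed crank and wind the feed slide to its stop

### The job

Fit the loose crank onto the upright keyed shaft of the feed slide: turn it so that the keyway in its hub meets the key on the shaft, and push it fully home on the shoulder. Then wind the crank a quarter turn anticlockwise (seen from above), until the carriage is against its end stop, and leave the crank seated on the shaft.

Things in the scene. Friction and masses are not known exactly. Their poses are not given: they have to be found in the camera images.
- crank_hub (a point): Loose crank (0.18 kg), lying flat, knob up: this point is on the bore axis, half-way up its bright steel hub (14 mm above the underside). x runs along the arm to the knob. Hub 28 mm high, 54 mm across, with two free flats 42 mm apart facing +y and -y, 34 mm long. Bore 22.4 mm, right through; keyway 10.4 mm wide, cut from the bore towards the arm (+x), to 18.7 mm from the axis.
- crank_knob (a point): Middle of the crank's black round knob: 18 mm diameter, upright, fixed (does not spin), 64 mm from the bore axis. This point is 31 mm above the crank's underside; the 18 mm part runs from 15 to 43 mm, the top is at 47 mm. The dark arm below it is 10 mm thick, 20 mm wide, level with the underside. Axes as the crank's. A fixed steel plate 4.5 mm thick may lie 5 mm beside the hub.
- shaft_seat (a point): On the axis of the feed slide's upright steel shaft, at the top of the round shoulder (36 mm) on which the hub must rest, 56 mm above the worktop. z up; x points to the key and turns with the shaft. Above this point: brass key 8 mm wide, out to 16 mm from the axis, 0 to 20 mm high, rounded top; plain shaft 20 mm thick up to 29 mm; tapered nose (tip 10 mm wide) to 37 mm.
- feed_unit: The feed slide, bolted down: origin under the shaft axis, at worktop height; x towards the carriage and end stop, z up. Base plate 185 x 84 x 10 mm, from 45 mm behind the shaft to 140 mm ahead of it; grey gearbox 70 x 70 mm, top at 52 mm; carriage and end stop lower (under 50 mm). The key points to +x at the start, to +y when wound to the stop. An upright panel stands 0.11 m or more right of it.
- shaft (a joint): Turn of the keyed shaft in rad: 0 at the start, growing anticlockwise seen from above, hard stop at 1.57 (a quarter turn). Turning needs about 0.1 N m, and it stays where it is left. The fitted crank has about 0.1 rad of play on the key.
- carriage (a joint): Travel in m of the aluminium carriage along its guide rods, away from the gearbox: 0 at the start, 0.0314 against the grey end stop. Driven by the shaft, 0.02 m per rad.

How it is judged:
On the way, in this order (a step that is already met when the one before it is completed fails the run):
1. the crank is home on the keyed shaft, before the shaft has been wound (z of crank_hub in the frame of shaft_seat between 0.011 and 0.017 m and horizontal distance between crank_hub and shaft_seat below 0.004 m and angle between crank_hub's own z axis and vertical below 0.1 rad and value of joint carriage below 0.015 m), for 0.2 s.
2. the carriage has been wound against its end stop (value of joint carriage above 0.0288 m), for 0.2 s.
At the end, for the whole second after the job is handed in: The carriage is against its end stop (travel over 28.8 mm of 31.4), the shaft is at rest, and the crank sits knob up and level (within 0.1 rad) on the keyed shaft, hub underside within 3 mm of the shoulder and bore axis within 4 mm of the shaft's axis (value of joint carriage above 0.0288 m and z of crank_hub in the frame of shaft_seat between 0.011 and 0.017 m and horizontal distance between crank_hub and shaft_seat below 0.004 m and angle between crank_hub's own z axis and vertical below 0.1 rad and velocity of joint shaft below 0.05 rad/s); the robot touches nothing.
It also fails if it takes over 64 s, if anything falls off the work surface, if the arm or the gripper's body presses on something with over 40 N, if the wrist force passes 120 N, or if a joint passes its speed limit or range.

### The arm

A 7-joint arm with a two-finger parallel gripper is mounted at the origin on a cart in front of the work surface, level with it; the furniture and walls round the work are solid. World frame = base frame: x ahead of the robot, y to its left, z up, the work surface at z = 0. Lengths are in m, angles in rad, forces in N, time in s.
With the tool pointing down it reaches from about 0.425 to 0.925 m from the base axis. Payload 6.8 kg.
Tool frame: the origin (TCP) lies on the front face of the gripper's body, between the roots of the fingers; the fingertips stand 73 mm ahead of it and the grasp point (between the pads) lies 54 mm ahead of it (env.nose_length is the distance from the TCP to the fingertips, in m); z points along the fingers, y is the line along which they close (so a half turn about z gives the same grasp; the last joint's range is limited). The gripper opens to 85 mm and grips with 20 to 120 N. Pads are 22 mm wide; open, the fingers measure 114 mm over their backs; the gripper's body (76 mm by 85 mm) begins 54 mm behind the grasp point. The pads swing forward as they close: fully open they stand 13 mm farther back than shut.
Start: joints at [-1.296, 0.477, 0.022, 1.555, -0.011, 1.109, -0.083], TCP at [0.252, 0.626, 0.304] pointing down, gripper open.
Joint ranges: [-2.96, 2.96], [-0.34, 2.1], [-1.41, 1.46], [0.24, 2.44], [-1.37, 4.51], [0.17, 1.92], [-2.96, 2.96]. Speed limits (rad/s): [2.39, 2.39, 3.14, 3.14, 3.14, 3.14, 3.14].

### API

Orientations are given as a unit quaternion [w, x, y, z].
In Python, from cell import env, kin, camera, calibration, job gives the robot as it stands. The module is installed in compiled form; this text tells all that it offers. Calls block until the motion is done:
- env.reach(position, orientation): joint-space move of the TCP to a pose.
- env.movel(position, velocity=0.15, rot=None, stop_force=None): straight line of the TCP; rot=None keeps the orientation; velocity is the mean speed in m/s. With stop_force (N) it stops when the force on the tool has changed by that much, and returns True; else False.
- env.goto_joints(angles): joint-space move.
- env.grip(opening, f_grip=None): finger opening in m; f_grip is the grip in N (None keeps the last); returns when the fingers have stopped.
- env.dwell(seconds).
- kin.inverse_kinematics(position, orientation): joint angles nearest the present ones, or None.
- env.get_state(): the state.
- camera(name): name is "side" or "top"; returns (picture, depth): 384x512x3 uint8, blue, green, red; 384x512 float32, m along the optical axis (not along the pixel's ray), 0 where there is no reading.
- calibration(name): a dict with "fx", "fy", "cx", "cy" (pixels), "k1" (the pictures are not rectified: a ray, as slopes to the right and down, at radius r is drawn at 1 + k1 r^2 times it, then the intrinsics apply), "rvec" (rotation vector, rad) and "tvec" (3), from world to camera coordinates, as OpenCV has them. Camera axes: x right, y down, z forward; pixel columns grow to the right and rows downward; lengths in m; the calibration is good to about 2 mm. A picture is of the moment at which its call begins. calibration takes no time and is no camera call.
A pose or a line that the arm cannot do raises env.PlanningError and nothing moves.
- job.job_done(): hands the job in; it is judged then, once.
The state is a dict: "time": time; "qpos": joint angles; "joint_velocities": joint speeds; "joint_torque": joint torques, N m; "tcp_pos": TCP position; "orientation": TCP orientation; "force": force on the tool from outside, world axes, zero at the start; "torque": the same for the moment, N m; "opening": finger opening in m; "gripper_force": force on a finger pad.
Only numpy, scipy, OpenCV 4.12 (cv2) and the standard library are available. Lean on these libraries where they do the work, as an engineer would, in place of code of your own. Each camera call takes 0.05 s, during which the arm holds its last target. There are 200 camera calls.

## Working session

There is one attempt and no reset: what is moved stays moved. The work goes in short steps, each a Python script; the robot and the scene stay as the last script left them, time stands still between calls to the robot, and variables do not carry over. Pictures are saved under pics/ and viewed, at most 10 in all, crops included, and the job is handed in when it is done.

```bash
mkdir -p pics; cat > h.py <<'E'
import numpy as np, cv2
from cell import env, kin, camera, calibration, job
def cal(n):
    c=calibration(n); K=np.array([[c['fx'],0,c['cx']],[0,c['fy'],c['cy']],[0,0,1.]])
    d=np.array([c['k1'],0,0,0,0.]); R=cv2.Rodrigues(np.array(c['rvec'],float))[0]; t=np.array(c['tvec'],float).ravel()
    return K,d,R,t
def ray(n,uv):
    K,d,R,t=cal(n); p=cv2.undistortPoints(np.array(uv,float).reshape(-1,1,2),K,d).reshape(-1,2)
    return -R.T@t, np.c_[p,np.ones(len(p))]@R
def onplane(n,uv,z):
    o,r=ray(n,uv); return o+r*((z-o[2])/r[:,2])[:,None]
def withdepth(n,uv,dep):
    o,r=ray(n,uv); return o+r*np.array(dep)[:,None]
def cloud(n,depth):
    v,u=np.mgrid[0:384,0:512]; P=withdepth(n,np.c_[u.ravel(),v.ravel()],depth.ravel()); return P.reshape(384,512,3)
E
python3 - <<'E'
from h import *
for n in('side','top'):
    p,d=camera(n); cv2.imwrite(f'pics/{n}0.png',p); np.save(f'{n}0.npy',d)
    K,_,R,t=cal(n); print(n,-R.T@t,R[2],K[0,0],(d>0).mean())
print(env.get_state()['time'],env.get_state()['orientation'],env.get_state()['opening'])
E
```

```text
side [ 0.26019185 -0.56649129  0.45837064] [ 0.23289904  0.8676719  -0.43920783] 380.98536308872696 0.9960276285807291
top [0.30382971 0.16612916 0.90764539] [ 0.18056539  0.01380755 -0.98346606] 356.0636275024962 0.99591064453125
0.1 [-1.04109942e-04  1.90198035e-01  9.81745408e-01 -8.06437706e-04] 0.08561726761808797
```

View pics/side0.png

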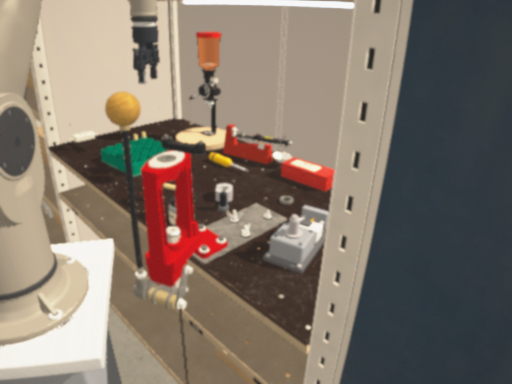

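View pics/top0.png

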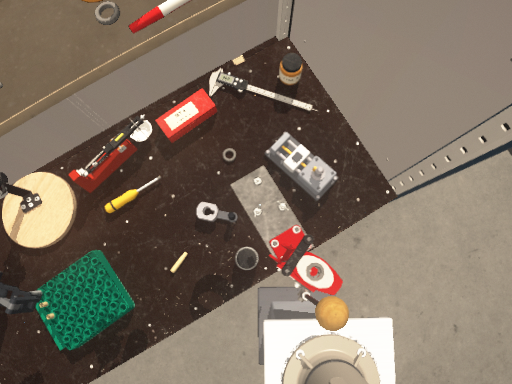

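The side view shows the crank at about (223,192) and the feed unit at (297,240). In the top view the hub is at (207,211), the knob at (232,217) and the feed unit at (302,165). I'll zoom in on these.

```bash
python3 - <<'E'
from h import *
t=cv2.imread('pics/top0.png'); s=cv2.imread('pics/side0.png')
def z(i,u,v,w,h,k): return cv2.resize(i[v:v+h,u:u+w],None,fx=k,fy=k,interpolation=cv2.INTER_CUBIC)
a=np.hstack([z(t,185,185,65,50,6),z(t,260,125,85,50*1,4)[:300] if 0 else cv2.resize(t[125:205,255:345],(390,300),interpolation=cv2.INTER_CUBIC)])
b=np.hstack([cv2.resize(s[170:220,195:260],(390,300),interpolation=cv2.INTER_CUBIC),cv2.resize(s[200:275,255:335],(390,300),interpolation=cv2.INTER_CUBIC)])
cv2.imwrite('pics/z0.png',np.vstack([a,b]))
P=cloud('top',np.load('top0.npy'))
for u,v in [(207,205),(201,210),(207,211),(213,217),(222,215),(232,217),(220,228),(265,205),(320,178),(316,182),(300,160),(280,150)]: print(u,v,P[v,u].round(4))
E
```

```text
207 205 [0.4361 0.2946 0.0274]
201 210 [0.4237 0.3095 0.0279]
207 211 [0.4242 0.298  0.0029]
213 217 [0.4054 0.2789 0.0305]
222 215 [0.4129 0.2589 0.0073]
232 217 [0.403  0.2306 0.0452]
220 228 [0.3804 0.2646 0.0007]
265 205 [0.437  0.1489 0.0067]
320 178 [0.4942 0.014  0.0571]
316 182 [0.4851 0.0237 0.0537]
300 160 [0.5446 0.0595 0.0424]
280 150 [0.5817 0.1069 0.0097]
```

View pics/z0.png

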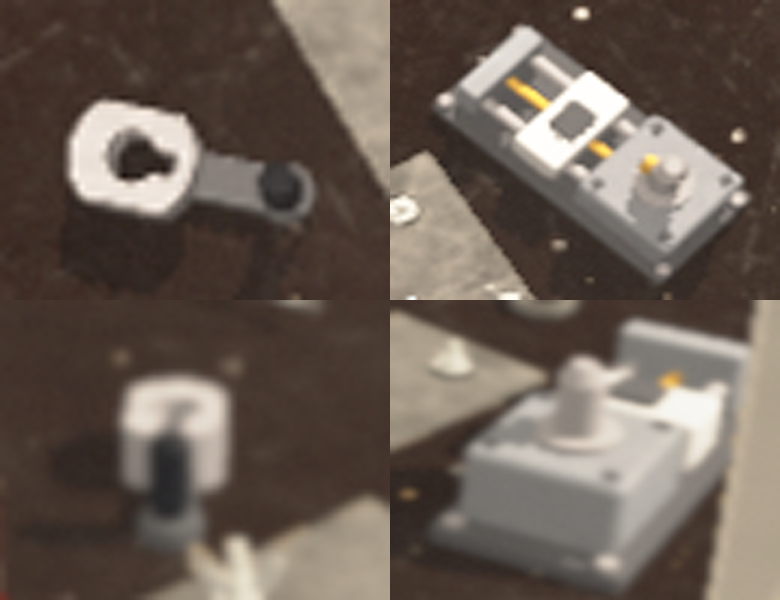

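The crank lies free of the plate. The hub's keyway faces the knob, and the key points towards the carriage. Next I'll measure both parts in the two views and map the tall obstacles.

```bash
cat >> h.py <<'E'
def circ(xy,r):
    from scipy.optimize import least_squares
    return least_squares(lambda c:np.hypot(*(xy-c).T)-r,xy.mean(0),loss='soft_l1',f_scale=.001).x
def sel(P,c,rad,z0,z1):
    return (np.hypot(P[...,0]-c[0],P[...,1]-c[1])<rad)&(P[...,2]>z0)&(P[...,2]<z1)
def rect(n,m,z):
    uv=np.argwhere(m)[:,::-1]; Q=onplane(n,uv,z)[:,:2]
    r=cv2.minAreaRect((Q*1000).astype(np.float32)); return np.array(r[0])/1000,r[1],r[2],cv2.boxPoints(r)/1000
E
cat > m.py <<'E'
from h import *
P={n:cloud(n,np.load(f'{n}0.npy')) for n in('top','side')}
for n in P:
    img=cv2.imread(f'pics/{n}0.png'); hsv=cv2.cvtColor(img,cv2.COLOR_BGR2HSV)
    c=[.424,.297]; m=sel(P[n],c,.036,.022,.040)&(img.min(2)>110)
    print(n,'hub n',m.sum(),'z',np.median(P[n][m][:,2]).round(4)); r=rect(n,m,np.median(P[n][m][:,2])); print('  ',r[0].round(4),np.round(r[1],1),round(r[2],1))
    k=sel(P[n],[.403,.231],.025,.03,.06)&(img.max(2)<110)
    K=P[n][k]; print('  knob n',k.sum(),'top z',np.percentile(K[:,2],90).round(4)); 
    uv=np.argwhere(k)[:,::-1].mean(0); print('  knob ray',onplane(n,[uv],.045 if n=='top' else .033).round(4))
    m=sel(P[n],[.494,.018],.03,.066,.12); S=P[n][m]; print('  shaft n',m.sum(),S.mean(0).round(4),'zmax',np.percentile(S[:,2],97).round(4),'circ10',circ(S[(S[:,2]<.084)][:,:2],.010).round(4))
    g=sel(P[n],[.494,.018],.060,.046,.0545); r=rect(n,g,.052); print('  gearbox z',np.median(P[n][g][:,2]).round(4),r[0].round(4),np.round(r[1],1),round(r[2],1))
    b=sel(P[n],[.53,.05],.15,.006,.11)&(hsv[...,1]<70)&(img.min(2)>60); print('  base n',b.sum())
# obstacles
T=P['top']; 
for z0 in (.1,.2,.3):
    m=((T[...,2]>z0)&(T[...,0]>.2)).astype(np.uint8); N,l,st,_=cv2.connectedComponentsWithStats(m)
    for i in range(1,N):
        if st[i,4]>25: q=T[l==i]; print('obs>',z0,st[i,4],q.min(0).round(3),q.max(0).round(3))
s=env.get_state()
print(s['qpos'])
E
python3 m.py
```

```text
top hub n 249 z 0.0285
   [0.422 0.295] [53.1 41.9] 75.3
  knob n 44 top z 0.0491
  knob ray [[0.4074 0.232  0.045 ]]
  shaft n 78 [0.5066 0.0225 0.0861] zmax 0.0952 circ10 [0.5089 0.0216]
  gearbox z 0.0525 [0.5072 0.0206] [69.1 69.2] 46.2
  base n 2739
side hub n 126 z 0.0266
   [0.4214 0.2933] [57.7 41.3] 78.4
  knob n 47 top z 0.0447
  knob ray [[0.4082 0.2385 0.033 ]]
  shaft n 138 [0.5052 0.0143 0.08  ] zmax 0.0915 circ10 [0.5076 0.0202]
  gearbox z 0.0504 [0.5041 0.013 ] [72.4 68.7] 46.1
  base n 2582
obs> 0.1 53017 [ 0.304 -0.27   0.1  ] [0.93  0.802 0.908]
obs> 0.1 193 [0.304 0.166 0.102] [0.493 0.779 0.908]
obs> 0.1 1736 [0.233 0.008 0.102] [0.347 0.166 0.908]
obs> 0.1 881 [0.214 0.166 0.246] [0.304 0.603 0.908]
obs> 0.1 832 [0.2   0.024 0.1  ] [0.304 0.166 0.908]
obs> 0.2 16680 [0.304 0.166 0.2  ] [0.885 0.72  0.908]
obs> 0.2 23600 [ 0.304 -0.27   0.2  ] [0.881 0.166 0.908]
obs> 0.2 1680 [0.233 0.008 0.2  ] [0.347 0.166 0.908]
obs> 0.2 881 [0.214 0.166 0.246] [0.304 0.603 0.908]
obs> 0.2 793 [0.2   0.024 0.3  ] [0.304 0.166 0.908]
obs> 0.3 16527 [0.304 0.166 0.474] [0.666 0.531 0.908]
obs> 0.3 17577 [ 0.304 -0.269  0.3  ] [0.801 0.166 0.908]
obs> 0.3 705 [0.214 0.166 0.3  ] [0.304 0.603 0.908]
obs> 0.3 792 [0.2   0.024 0.301] [0.304 0.166 0.908]
[-1.29610139  0.47771631  0.02232017  1.55632553 -0.01150577  1.10930474
 -0.08307062]
```

```bash
cat >> h.py <<'E'
def ori(deg):
    a=np.radians(deg)/2; return np.array([0,np.cos(a),np.sin(a),0])
HUB=np.array([.422,.2945]); CA=-104.2; SH=np.array([.5075,.0205]); FA=46.2
E
python3 - <<'E'
from h import *
for n in('top','side'):
    P=cloud(n,np.load(f'{n}0.npy')); img=cv2.imread(f'pics/{n}0.png'); c,s=np.cos(np.radians(46.2)),np.sin(np.radians(46.2))
    X=(P[...,0]-SH[0])*c+(P[...,1]-SH[1])*s; Y=-(P[...,0]-SH[0])*s+(P[...,1]-SH[1])*c
    b=(np.abs(Y)<.06)&(X>-.07)&(X<.17)&(P[...,2]>.006)&(P[...,2]<.11)&(img.min(2)>50)
    b=cv2.morphologyEx(b.astype(np.uint8),cv2.MORPH_OPEN,np.ones((3,3)))>0
    r=cv2.minAreaRect((P[b][:,:2]*1000).astype(np.float32)); print(n,np.round(r[0],1),np.round(r[1],1),round(r[2],2), 'expected ctr',SH*1000+47.5*np.array([c,s]))
    k=sel(P,SH,.03,.082,.1); u=np.argwhere(k)[:,::-1]; print('nose',P[k].mean(0).round(4),len(u))
    v=np.argwhere(sel(P,HUB,.036,.022,.04))
    q=(P[...,0]>.2)&(P[...,0]<.4)&(P[...,1]<.2)&(P[...,1]>-.1)&(P[...,2]<.7)&(P[...,2]>.02); print('press',np.percentile(P[q],[1,50,99.5],axis=0).round(3).tolist())
for (p,z,ps) in [(HUB,.2,CA),(HUB,.078,CA),(SH,.2,FA),(SH,.133,FA),(SH,.133,FA+96)]:
    q=kin.inverse_kinematics(np.r_[p,z],ori(ps)); print(ps,None if q is None else np.round(q,2))
E
```

```text
top [541.1  53.4] [183.3  84.7] 45.71 expected ctr [540.37680076  54.78361083]
nose [0.5069 0.0214 0.0904] 56
press [[0.202, 0.016, 0.021], [0.274, 0.068, 0.213], [0.376, 0.199, 0.335]]
side [539.4  52.9] [184.6  82.5] 45.87 expected ctr [540.37680076  54.78361083]
nose [0.5057 0.0157 0.0871] 65
press [[0.203, 0.006, 0.021], [0.262, 0.045, 0.146], [0.368, 0.189, 0.33]]
-104.2 [-0.55  0.36 -0.22  2.02  0.11  0.77  2.06]
-104.2 [-0.54  0.57 -0.24  2.08  0.26  0.53  1.93]
46.2 [-0.68  0.4   0.64  2.08 -0.34  0.77 -0.59]
46.2 [-0.59  0.5   0.53  2.11 -0.43  0.63 -0.52]
142.2 [-0.42  0.47  0.32  2.1  -0.25  0.61  0.98]
```

Both views agree on shaft ≈ (0.508, 0.020), feed angle ≈ 45.9° and hub ≈ (0.422, 0.2945). The heights match the text. Now I'll grasp the crank by its flats.

```bash
cat >> h.py <<'E'
SH=np.array([.5078,.0202]); FA=45.9
def st(msg=''):
    s=env.get_state(); print(msg,'t%.1f'%s['time'],'tcp',np.round(s['tcp_pos'],4),'F',np.round(s['force'],1),'M',np.round(s['torque'],2),'op %.4f gf %.0f'%(s['opening'],s['gripper_force']),'q7 %.2f'%s['qpos'][6])
def snap(n,name):
    p,d=camera(n); cv2.imwrite(f'pics/{name}.png',p); np.save(f'{name}.npy',d); return p,d
E
python3 - <<'E'
from h import *
env.reach(np.r_[HUB,.2],ori(CA)); st()
env.movel(np.r_[HUB,.115],.15)
print(env.movel(np.r_[HUB,.075],.05,stop_force=8)); st()
env.grip(.036,60); st()
env.movel(np.r_[HUB,.20],.12); st()
a,_=snap('side','s1'); b,_=snap('top','t1')
cv2.imwrite('pics/z1.png',np.hstack([cv2.resize(a[70:220,150:300],(400,400)),cv2.resize(b[140:290,140:290],(400,400))]))
E
```

```text
t2.0 tcp [0.422  0.2952 0.2002] F [0.  0.2 0.3] M [-0.03 -0.03  0.01] op 0.0856 gf 0 q7 2.06
False
 t3.6 tcp [0.4221 0.2946 0.0751] F [ 0.1 -0.1  0.7] M [ 0.03 -0.01 -0.  ] op 0.0857 gf 0 q7 1.99
 t4.1 tcp [0.4222 0.2947 0.0755] F [-0.9 -0.5  4.3] M [-0.14  0.2   0.  ] op 0.0413 gf 61 q7 1.99
 t5.3 tcp [0.4216 0.2942 0.1992] F [-0.7 -0.8 -1.4] M [ 0.07  0.04 -0.02] op 0.0412 gf 61 q7 2.06
```

View pics/z1.png

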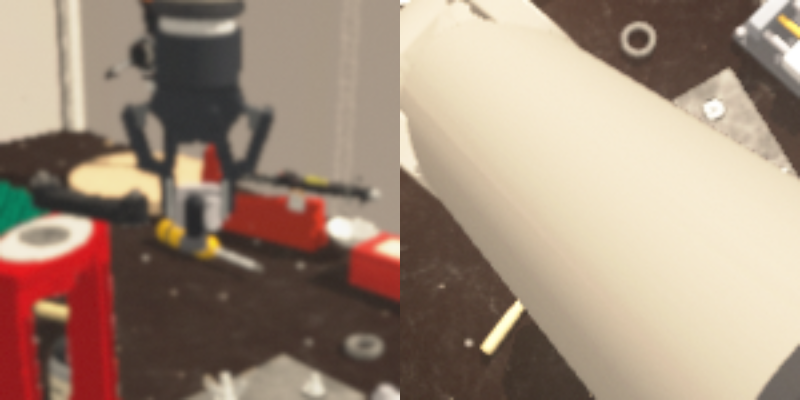

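The hub is held by its flats (opening 41.2 mm), level, with the knob outward. Next: carry it to the shaft and descend with force stops.

```bash
python3 - <<'E'
from h import *
env.reach(np.r_[SH,.20],ori(FA)); st('above')
env.movel(np.r_[SH,.180],.1); st('near'); a,_=snap('side','s2')
cv2.imwrite('pics/z2.png',cv2.resize(a[130:280,235:335],(500,750))[:600])
hit=env.movel(np.r_[SH,.156],.03,stop_force=6); st('nose %s'%hit)
E
```

```text
above t7.2 tcp [0.5076 0.0206 0.1996] F [ 0.3 -0.3 -1.7] M [-0.   -0.03  0.02] op 0.0408 gf 61 q7 -0.07
near t7.6 tcp [0.5074 0.0202 0.1796] F [ 1.4 -0.8 -1.6] M [-0.07  0.01 -0.02] op 0.0412 gf 61 q7 -0.05
nose False t8.6 tcp [0.5079 0.0201 0.1561] F [ 0.1  0.1 -1.6] M [-0.04 -0.01  0.04] op 0.0412 gf 61 q7 -0.02
```

View pics/z2.png

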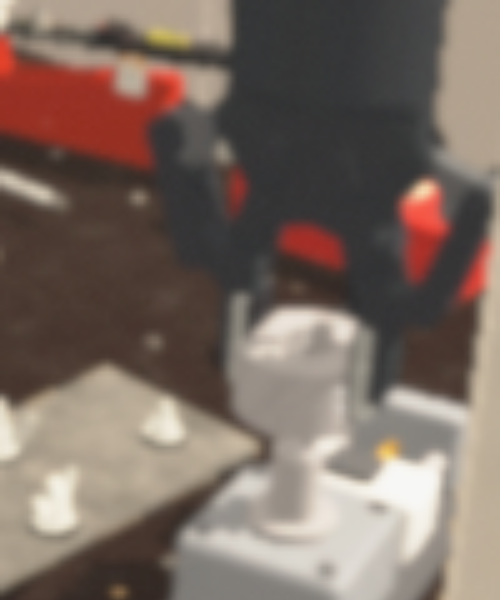

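The hub is centred over the shaft, and the nose entered the bore without contact. Now I'll go over the key.

```bash
python3 - <<'E'
from h import *
hit=env.movel(np.r_[SH,.145],.02,stop_force=10); st('key %s'%hit)
if not hit:
    hit=env.movel(np.r_[SH,.1295],.02,stop_force=12); st('seat %s'%hit)
E
```

```text
key False t9.3 tcp [0.5078 0.0201 0.145 ] F [-0.4 -0.2 -1.5] M [-0.02  0.03 -0.01] op 0.0412 gf 61 q7 -0.01
seat True t9.9 tcp [0.5077 0.0202 0.1315] F [-1.1  0.6  6.4] M [0.11 0.23 0.01] op 0.0413 gf 61 q7 0.01
```

The crank seated exactly at the expected height (0.1315). Winding comes next, starting with a small test rotation.

```bash
python3 - <<'E'
from h import *
env.dwell(.4)
for d in (4,10,20,30,40,50,60,70,80,87):
    env.movel(np.r_[SH,.1315],.05,rot=ori(FA+d)); st(d)
    s=env.get_state()
    if np.linalg.norm(s['force'])>25 or abs(s['torque'][2])>1.5: print('stop'); break
E
```

```text
4 t10.6 tcp [0.5079 0.0202 0.1316] F [0.3 0.3 1.1] M [0.01 0.08 0.11] op 0.0412 gf 61 q7 0.07
10 t10.9 tcp [0.5081 0.02   0.1316] F [ 0.9 -1.4  0. ] M [-0.16 -0.38 -0.  ] op 0.0410 gf 62 q7 0.15
20 t11.2 tcp [0.5081 0.0203 0.1316] F [ 2.6  0.6 -1.3] M [-0.06 -0.51 -0.03] op 0.0411 gf 62 q7 0.29
30 t11.5 tcp [0.5081 0.0204 0.1316] F [2.8 1.  0.8] M [ 0.22 -0.54 -0.07] op 0.0410 gf 62 q7 0.43
40 t11.8 tcp [0.508  0.0205 0.1316] F [3.6 1.6 1.3] M [ 0.44 -0.59 -0.  ] op 0.0408 gf 62 q7 0.57
50 t12.2 tcp [0.508  0.0206 0.1316] F [3.4 3.  1.4] M [ 0.62 -0.64 -0.02] op 0.0409 gf 62 q7 0.71
60 t12.5 tcp [0.508  0.0206 0.1316] F [3.2 3.3 2.6] M [ 0.88 -0.66 -0.  ] op 0.0410 gf 62 q7 0.84
70 t12.8 tcp [0.5079 0.0207 0.1315] F [1.7 3.9 4. ] M [ 0.92 -0.54 -0.01] op 0.0407 gf 62 q7 0.98
80 t13.1 tcp [0.5079 0.0208 0.1315] F [2.7 5.5 4.3] M [ 0.96 -0.48  0.02] op 0.0409 gf 62 q7 1.11
87 t13.4 tcp [0.5078 0.0208 0.1315] F [2.2 5.8 3.9] M [ 1.07 -0.4   0.03] op 0.0406 gf 62 q7 1.21
```

```bash
python3 - <<'E'
from h import *
for d in (90,92,94,96,97,98,99,100):
    env.movel(np.r_[SH,.1315],.05,rot=ori(FA+d)); env.dwell(.1); st(d)
    s=env.get_state()
    if np.linalg.norm(s['force'])>30 or abs(s['torque'][2])>.7: print('stop'); break
a,_=snap('side','s3')
cv2.imwrite('pics/z3.png',cv2.resize(a[150:280,235:335],(460,598)))
E
```

```text
90 t13.8 tcp [0.5078 0.0209 0.1315] F [2.3 4.7 3.5] M [ 1.11 -0.36  0.01] op 0.0409 gf 62 q7 1.25
92 t14.1 tcp [0.5078 0.0209 0.1315] F [1.7 6.6 4.8] M [ 1.12 -0.35 -0.  ] op 0.0412 gf 62 q7 1.27
94 t14.5 tcp [0.5078 0.021  0.1315] F [2.4 5.  5. ] M [ 1.1  -0.38 -0.02] op 0.0408 gf 62 q7 1.30
96 t14.8 tcp [0.5078 0.021  0.1315] F [1.8 5.6 6.6] M [ 1.16 -0.3  -0.04] op 0.0410 gf 62 q7 1.33
97 t15.2 tcp [0.5078 0.021  0.1315] F [1.5 4.9 5.8] M [ 1.13 -0.36 -0.01] op 0.0408 gf 62 q7 1.34
98 t15.5 tcp [0.5077 0.021  0.1315] F [1.9 6.  5.7] M [ 1.2  -0.36 -0.  ] op 0.0410 gf 62 q7 1.35
99 t15.9 tcp [0.5077 0.0211 0.1315] F [1.5 5.5 5.3] M [ 1.23 -0.27 -0.04] op 0.0411 gf 62 q7 1.37
100 t16.2 tcp [0.5077 0.0211 0.1315] F [1.4 6.  6.4] M [ 1.22 -0.26 -0.12] op 0.0411 gf 62 q7 1.38
```

View pics/z3.png

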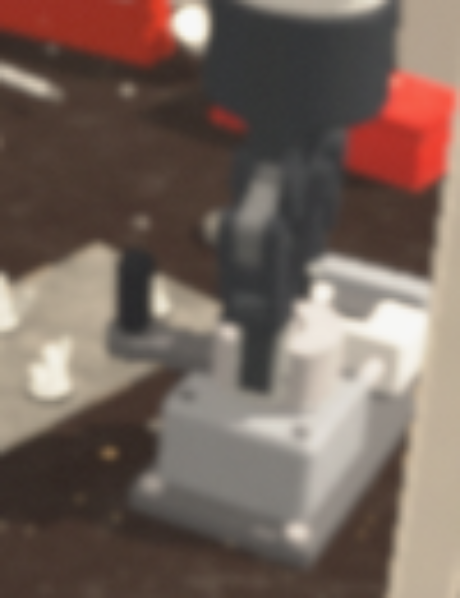

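The knob has swung to the feed +y side and the carriage is near the end stop. I'll turn slightly further while watching the torque, and measure the carriage.

```bash
cat >> h.py <<'E'
def carr(n,img,d):
    P=cloud(n,d); c,s=np.cos(np.radians(FA)),np.sin(np.radians(FA)); D=P-np.r_[SH,0]
    X=D[...,0]*c+D[...,1]*s; Y=-D[...,0]*s+D[...,1]*c
    m=(X>.037)&(X<.122)&(np.abs(Y)<.04)&(P[...,2]>.03)&(P[...,2]<.05)&(img.min(2)>150)
    print(n,'carriage X n',m.sum(),np.percentile(X[m],[3,50,97]).round(4) if m.sum() else '')
E
python3 - <<'E'
from h import *
for n in('top','side'): carr(n,cv2.imread(f'pics/{n}0.png'),np.load(f'{n}0.npy'))
for d in (101.5,103,104.5):
    env.movel(np.r_[SH,.1315],.05,rot=ori(FA+d)); env.dwell(.1); st(d)
    s=env.get_state()
    if abs(s['torque'][2])>.4: print('stop'); break
for n in('top','side'): carr(n,*snap(n,n+'4'))
E
```

```text
top carriage X n 381 [0.0457 0.0711 0.1204]
side carriage X n 201 [0.0496 0.0689 0.1207]
101.5 t16.6 tcp [0.5078 0.0211 0.1315] F [1.2 6.7 5. ] M [ 1.35 -0.32 -0.37] op 0.0410 gf 62 q7 1.40
103 t17.0 tcp [0.5078 0.0212 0.1315] F [1.  7.5 5.3] M [ 1.48 -0.35 -0.74] op 0.0412 gf 62 q7 1.42
stop
top carriage X n 398 [0.0536 0.0994 0.1211]
side carriage X n 250 [0.0798 0.101  0.1208]
```

The torque climbs against the hard stop and the carriage moved about 30 mm, so it is wound. Unload, release and retreat, then check.

```bash
python3 - <<'E'
from h import *
env.movel(np.r_[SH,.1315],.05,rot=ori(FA+100.5)); st('unload')
env.grip(.085); st('open')
env.movel(np.r_[SH,.24],.08); env.dwell(.3); st('up')
env.reach([.45,.30,.30],ori(FA+100.5)); st('away')
ims=[]
for n in('top','side'):
    p,d=snap(n,n+'5'); carr(n,p,d); P=cloud(n,d); g=p.min(2)
    m=sel(P,SH,.036,.078,.0885)&(g>110); m2=sel(P,SH,.033,.078,.1)
    r=rect(n,m,.084); print(n,m.sum(),'hub top z',np.median(P[m][:,2]).round(4),r[0].round(4),np.round(r[1],1),round(r[2],1))
    ims.append(cv2.resize(p[120:220,250:350] if n=='top' else p[180:280,235:335],(400,400),interpolation=cv2.INTER_CUBIC))
cv2.imwrite('pics/z5.png',np.hstack(ims))
E
```

```text
unload t17.3 tcp [0.5078 0.0211 0.1315] F [1.4 5.7 5.2] M [ 1.27 -0.28 -0.31] op 0.0408 gf 62 q7 1.39
open t17.8 tcp [0.5076 0.0199 0.1314] F [-0.6  0.5  0.9] M [0.02 0.05 0.05] op 0.0849 gf 0 q7 1.39
up t19.6 tcp [0.5077 0.0202 0.2398] F [-0.2 -0.3  0.1] M [0.01 0.01 0.02] op 0.0856 gf 0 q7 1.23
away t20.8 tcp [0.4505 0.2983 0.2999] F [-0.1 -0.3 -0. ] M [-0.09  0.02  0.03] op 0.0850 gf 0 q7 0.66
top carriage X n 386 [0.0436 0.0954 0.1209]
top 287 hub top z 0.0849 [0.5105 0.0204] [41.5 53.4] 54.6
side carriage X n 265 [0.08   0.1003 0.121 ]
side 300 hub top z 0.0827 [0.5073 0.0139] [48.6 53.7] 56.2
```

View pics/z5.png

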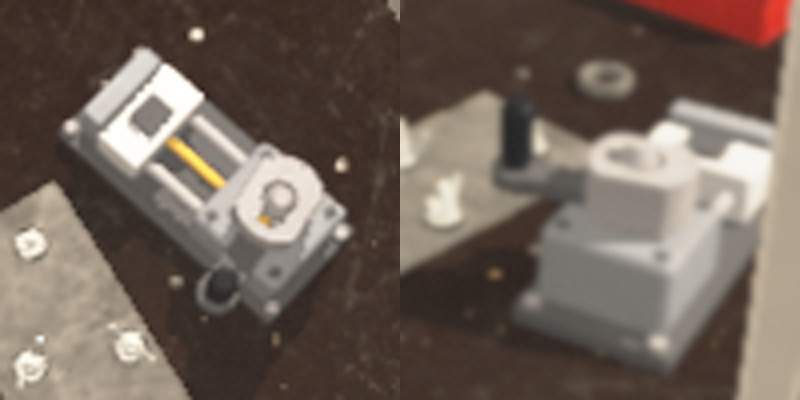

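The crank sits home and level: the hub top is at z ≈ 0.084, as it should be. The carriage touches the end stop at top-left of the top view, and the robot is clear. Handing in.

```bash
python3 -c "
from h import *
print(job.job_done())"
```

```text
the job is handed in; nothing more can be done
None
```

The crank is seated on the keyed shaft and wound a quarter turn until the carriage met its end stop. The robot is clear, and I handed the job in at about 21 s of the 64 s; no verdict was shown.

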